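# Slide the full sample bottle home in its bay

### The arm

A 7-joint arm with a two-finger parallel gripper is mounted at the origin on a cart in front of the work surface, level with it; the furniture and walls round the work are solid. World frame = base frame: x ahead of the robot, y to its left, z up, the work surface at z = 0. Lengths are in m, angles in rad, forces in N, time in s.
With the tool pointing down it reaches from about 0.425 to 0.875 m from the base axis. Payload 9.9 kg.
Tool frame: the origin (TCP) lies on the centre line of the jaws, within the pads' length; the fingertips stand 17 mm ahead of it and the grasp point (between the pads) lies 2 mm behind it (tcp_to_tips is the z of the fingertips in the tool frame, in m); z points along the fingers, y is the line along which they close (so a half turn about z gives the same grasp; the last joint's range is limited). The gripper opens to 85 mm and grips with 20 to 120 N. Pads are 22 mm wide; open, the fingers measure 114 mm over their backs; the gripper's body (76 mm by 85 mm) begins 54 mm behind the grasp point. The pads swing forward as they close: fully open they stand 13 mm farther back than shut.
Start: joints at [-0.084, 0.576, 0.025, 1.437, -0.015, 1.129, -0.057], TCP at [0.675, 0, 0.248] pointing down, gripper open.
Joint ranges: [-2.76, 2.76], [-0.34, 2.15], [-1.52, 1.57], [0.19, 2.46], [-1.09, 4.23], [0.17, 1.99], [-2.82, 2.82]. Speed limits (rad/s): [2.22, 2.22, 3.01, 3.01, 3.14, 3.14, 3.14].

### API

Orientations are given as a rotation vector (axis times angle).
In Python, from cell import * gives the robot as it stands. The module is installed in compiled form; this text tells all that it offers.
- The arm moves only by the tool step_arm, never from a script. Its argument "increments" is a list of rows, each an object with "offset": the shift along the world's x, y, z in mm, a list of three; "turn": the turn, a rotation vector about the world's x, y, z in degrees, a list of three; "hand": the opening, from -1 (shut) to 1 (fully open). A call has exactly 5 rows; each row shifts and turns the commanded pose from where the row before left it; what a row does not reach is not made up. A row lasts 1/10 s, in which the tool goes at most 50 mm and 8.59 degrees, less where a joint would pass 70% of its speed; a pose out of reach is approached as far as the arm can. A call is refused whole if a number of a shift passes 50 or a number of a turn 8.59, either way. A call with a gripper value outside its range is refused whole. The fingers move at their own pace and stop on an object; "squeeze" is the grip in N (left out, the last holds). Time passes only in rows, so rows that do not move let the fingers close, or fill a call up. It gives the time, the measured TCP pose, the force, the opening and the grip force at its end, in the units of the state.
- get_state(): the state, without advancing time (a new reading comes with each control period).
- capture(name): name is "scene" or "side" or "wrist"; returns the picture (400x640x3 uint8, red, green, blue); there is no depth.
- camera_model(name): a dict with "fovy" (degrees; the focal length in pixels is half the picture's height over the tangent of half this angle, whatever the lens; pixels are square), "cx", "cy" (the principal point, pixels), "R" (3x3) and "t" (3): a world point X has camera coordinates R X + t; the wrist camera has in their place "hand_eye" (4x4, takes a point from camera to tool coordinates, whose origin is the TCP and whose axes are the flange's). Camera axes: x right, y down, z forward; pixel columns grow to the right and rows downward; lengths in m; the calibration is good to about 2 mm. A picture is of the moment at which its call begins: read the wrist's pose just before it. camera_model takes no time and is no camera call.
- sign_off(): hands the job in; it is judged then, once.
The state is a dict: "time_s": time; "joint_positions": joint angles; "qvel": joint speeds; "joint_efforts": joint torques, N m; "ee_pos": TCP position; "tcp_rot": TCP orientation; "force": force on the tool from outside, world axes, zero at the start; "torque": the same for the moment, N m; "grip_width": finger opening in m; "grip_force": force on a finger pad.
Only numpy, scipy, OpenCV 4.12 (cv2) and the standard library are available. Lean on these libraries where they do the work, as an engineer would, in place of code of your own. Each camera call takes 0.05 s, during which the arm holds its last target. There are 200 camera calls.

### The job

Slide the full white-capped sample bottle that stands before the bay along the bench, pushing it low down so that it stays upright and never leaves the bench, into the blue-railed bay until it pushes the orange paddle fully in. Bed it there for a moment with a push of about 10 N, never over 16 N, then let go and leave it standing against the pressed-in paddle. Leave the tin, the amber bottle and the flask where they are.

Things in the scene. Friction and masses are not known exactly. Their poses are not given: they have to be found in the camera images.
- bottle_mid (a point): Centre of the sample bottle (on its axis, 52 mm above its underside): full glass bottle with a white screw cap, cylinder 48 mm in diameter, 104 mm high with the cap, about 0.25 kg (varying). It slides on the bench with 1 to 3 N. Pushed higher than about 30 mm above the bench it may topple. z axis up; its yaw is of no importance.
- extract_bottle: The same sample bottle; this origin lies at the centre of its underside.
- bay: Bottle bay screwed to the bench. Origin on the bench, mid-bay; x = direction the bottle is pushed in (away from the mouth), z up. Blue rails 26 mm high along x, inner faces at y = +-28 mm from x = 8 mm inward, no floor or sill: the bottle slides on the bench. A grey back stop at the rear, with a black clamp knob (top 67 mm high), carries an orange paddle that faces the mouth.
- paddle (a joint): Orange paddle (44 mm wide, 11 to 43 mm above the bench): 0 = out, 0.006 m = fully in (up to 0.008 under load). Its spring (0.5 N) is weaker than the bottle's friction. The back stop is clamped firmly at an unknown place: the bottle's axis ends anywhere from x = -11 to +17 mm in the bay's frame when the paddle is in. After that a stiff rubber buffer yields a few mm while the push rises, unseen by this joint.
- filter_tin: Bystander: round blue tin, 70 mm in diameter, 34 mm high, beside the way into the bay; origin at the centre of its underside.
- amber_bottle: Bystander: small brown glass bottle, 32 mm in diameter, 53 mm high, beside the way into the bay; origin at the centre of its underside.
- flask_soil: Bystander: white-capped glass flask, 57 mm in diameter, 97 mm high, beside the rear of the bay; origin at the centre of its underside.
- bay_mouth (a point): Centre of the bay's open mouth, on the bench at x = -28 mm of the bay. The rails' inner faces are about 104 mm apart here and narrow evenly to 56 mm at x = 8 mm of the bay.
Not all that is in view belongs to the job. Leave any black or yellow look-alike of the extract_bottle alone.

How it is judged:
By the outcome, as a careful person would: the job done as asked, in the order asked, and still so for the second after the job is handed in, with the robot touching nothing.
It also fails if it takes over 72 s, if anything falls off the work surface, if the arm or the gripper's body presses on something with over 40 N, if the wrist force passes 120 N, or if a joint passes its speed limit or range.

## Working session

There is one attempt and no reset: what is moved stays moved. The work goes in short steps, Python scripts to look and compute and a tool call to move; the robot and the scene stay as the last step left them, time stands still between calls to the robot, and variables do not carry over. Pictures are saved under pics/ and viewed, at most 10 in all, crops included, and the job is handed in when it is done.

Besides the shell and the picture viewer there is one more tool, called in YAML: its name, and indented under it one key for each argument. step_arm: Moves the arm, as the interface text tells. Its arguments: {"type":"object","properties":{"increments":{"type":"array","items":{"type":"object","properties":{"offset":{"type":"array","items":{"type":"number"}},"turn":{"type":"array","items":{"type":"number"}},"hand":{"type":"number"}}}},"squeeze":{"type":"number"}},"required":["increments"]}

```bash
mkdir -p pics
python3 - <<'E'
from cell import *
import cv2, numpy as np
s=get_state(); print(s)
for n in ["scene","side","wrist"]:
    im=capture(n); cv2.imwrite(f"pics/{n}0.png",im[:,:,::-1]); print(n,camera_model(n))
E
```

```text
{'time_s': 0.0, 'joint_positions': array([-0.08381034,  0.57651466,  0.02483742,  1.43791329, -0.01499847,
        1.12899676, -0.05650248]), 'qvel': array([ 0.00035583,  0.00067097,  0.00075875, -0.00098286,  0.00042567,
       -0.00025293, -0.00269353]), 'joint_efforts': array([ 1.10782021e-03, -7.65753937e+01,  2.25157209e+00, -2.85965914e+01,
        1.54639565e-02,  1.25475466e-02,  7.09064329e-05]), 'ee_pos': array([6.74573220e-01, 1.73308815e-05, 2.47452352e-01]), 'tcp_rot': array([-2.22060659e+00, -2.22071348e+00,  1.91964829e-03]), 'force': array([-0.41728369, -0.50776482, -0.40163774]), 'torque': array([-0.00308078,  0.05586189,  0.05876365]), 'grip_force': 0.0, 'grip_width': 0.08560162090161966}
scene {'fovy': 51.49386497042495, 'cx': 320.9401867817597, 'cy': 199.24662068286722, 'R': array([[-0.77772827, -0.62854551, -0.00832309],
       [-0.41902175,  0.52825385, -0.73849078],
       [ 0.46857177, -0.57085761, -0.6742122 ]]), 't': array([0.43010645, 0.3624838 , 0.55012875])}
side {'fovy': 56.066517265923444, 'cx': 315.60590914220575, 'cy': 199.57327621374125, 'R': array([[-0.9903596 , -0.13833147,  0.00723023],
       [-0.09409865,  0.63354308, -0.76796394],
       [ 0.10165292, -0.76124081, -0.64045227]]), 't': array([0.62226633, 0.15559381, 0.739263  ])}
wrist {'fovy': 65.13979048382448, 'cx': 317.23774613687203, 'cy': 199.96555939857427, 'hand_eye': array([[-2.02531362e-04, -9.58833646e-01, -2.83968305e-01,
         7.16214356e-02],
       [ 9.99999973e-01, -2.26650939e-04,  5.20804224e-05,
        -6.26243447e-04],
       [-1.14298144e-04, -2.83968287e-01,  9.58833666e-01,
        -1.25022506e-01],
       [ 0.00000000e+00,  0.00000000e+00,  0.00000000e+00,
         1.00000000e+00]])}
```

View pics/scene0.png

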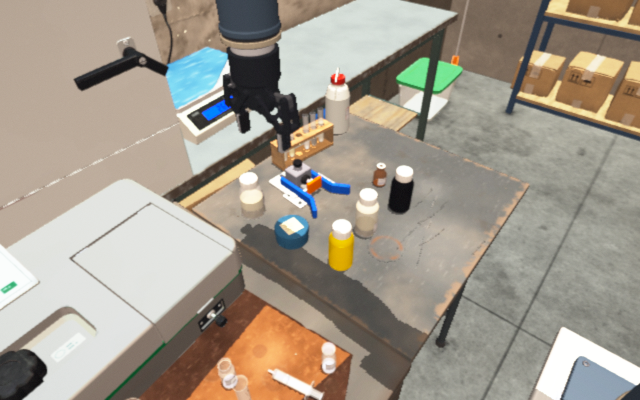

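View pics/side0.png

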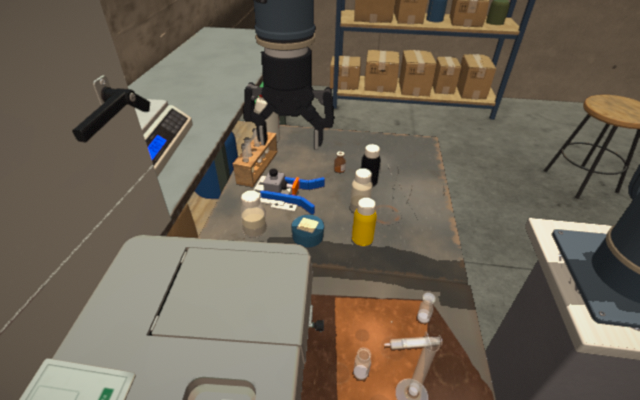

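View pics/wrist0.png

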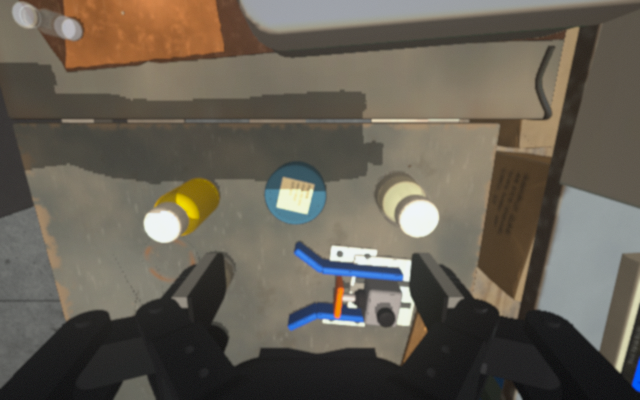

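Scene picture candidates for the sample bottle are: clear white-capped bottle (367,213), standing before the bay; flask (250,195), beside the rear of the bay; yellow look-alike (341,245); black look-alike (401,190); and the red-capped bottle at the back (338,105). By the description it is the one at (367,213), at (362,190) in the side view. Next is a close crop to check.

Run:
```python
import cv2, numpy as np
a=cv2.imread("pics/scene0.png")[150:250,260:420]; b=cv2.imread("pics/side0.png")[140:220,240:400]
f=lambda x,h:cv2.resize(x,(800,h),interpolation=cv2.INTER_CUBIC)
cv2.imwrite("pics/c1.png",f(a,500)); cv2.imwrite("pics/c2.png",f(b,400))
```

```text
(no output)
```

View pics/c1.png

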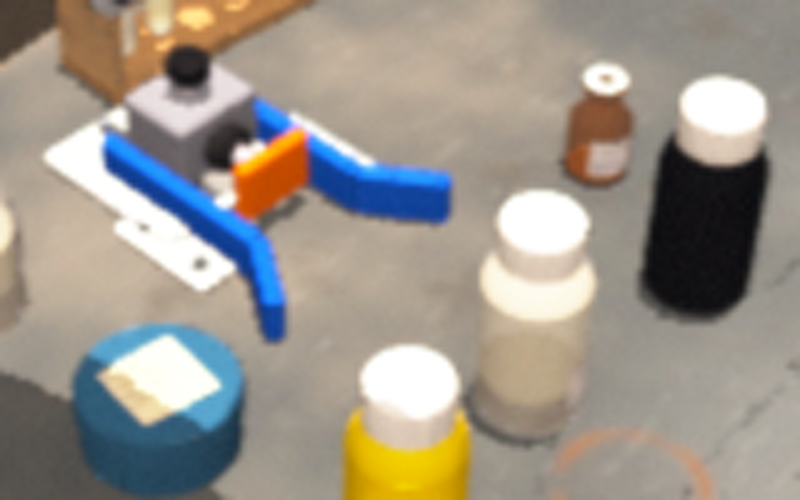

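View pics/c2.png

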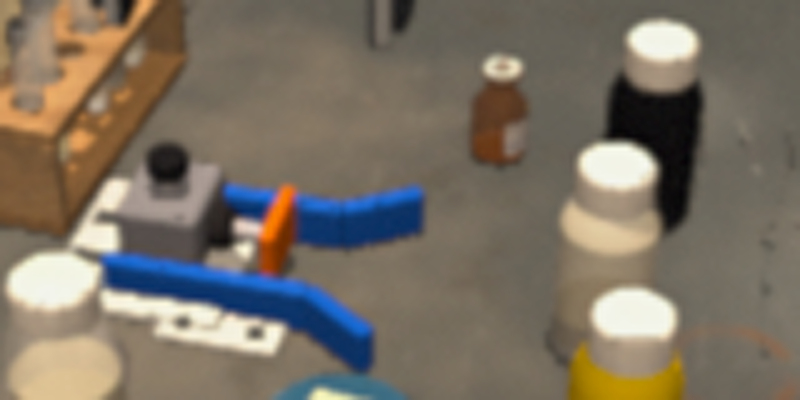

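The crops confirm it: a clear, pale-filled, white-capped bottle with its cap centre at scene (368.6,194) and side (363,173). It stands in front of the bay mouth, between the rail tips at scene (314,211) and (350,186). Black is to the right and yellow is nearer the camera.

```bash
cat > h.py <<'E'
from cell import *
import cv2, numpy as np
from scipy.spatial.transform import Rotation as Rn
def ray(n,p,st=None):
    m=camera_model(n); f=200/np.tan(np.radians(m["fovy"]/2))
    d=np.array([(p[0]-m["cx"])/f,(p[1]-m["cy"])/f,1])
    if n=="wrist":
        H=m["hand_eye"]; R=Rn.from_rotvec(st["tcp_rot"]).as_matrix()
        return st["ee_pos"]+R@H[:3,3], R@(H[:3,:3]@d)
    return -m["R"].T@m["t"], m["R"].T@d
def pl(n,p,z,st=None):
    c,d=ray(n,p,st); return (c+d*(z-c[2])/d[2])[:2]*1000
def tri(rs):
    A=0;b=0
    for c,d in rs:
        d=d/np.linalg.norm(d);P=np.eye(3)-np.outer(d,d);A=A+P;b=b+P@c
    return np.linalg.solve(A,b)*1000
E
python3 - <<'E'
from h import *
np.set_printoptions(precision=1,suppress=True)
S=lambda u,v:(260+u/5,150+v/5); D=lambda u,v:(240+u/5,140+v/5)
P={"cap":((543,218),(617,165),.104),"ntip":((272,307),(368,333),.026),"nbend":((262,238),(302,285),.026),"nrear":((108,137),(105,258),.026),
"ftip":((449,178),(421,190),.026),"fbend":((362,188),(343,205),.026),"frear":((258,98),(225,187),.026),
"blackcap":((722,100),(663,42),.104),"yelcap":((411,370),(634,313),.104),"amber":((606,76),(502,68),.053),"padtop":((270,150),(283,195),.043),"knob":((188,60),(167,155),.067)}
for k,(a,b,z) in P.items():
    print(k,pl("scene",S(*a),z),pl("side",D(*b),z),tri([ray("scene",S(*a)),ray("side",D(*b))]))
st=get_state();print("tin",pl("wrist",(296,192),.034,st),pl("scene",(260+158/5,150+370/5),.034))
im=cv2.imread("pics/wrist0.png");h=cv2.cvtColor(im,cv2.COLOR_BGR2HSV)
m=cv2.inRange(h,(105,180,60),(125,255,255));m[:230]=0;m[340:]=0;m[:,:280]=0;m[:,440:]=0
n,l,s,c=cv2.connectedComponentsWithStats(m)
for i in range(1,n):
    if s[i,4]>80:
        print(s[i])
        for x in range(s[i,0],s[i,0]+s[i,2],8):
            ys=np.where(l[:,x]==i)[0]; print(x,ys.min(),ys.max(),pl("wrist",(x,ys.min()),.026,st),pl("wrist",(x,ys.max()),.026,st))
E
```

```text
cap [ 540.1 -133.3] [ 541.1 -131.6] [ 541.1 -135.1  101.8]
ntip [643.6 -90.2] [646.1 -92.8] [645.7 -92.8  24.5]
nbend [ 675.1 -121.3] [ 681.8 -122.4] [ 682.8 -130.3   17.4]
nrear [ 776.7 -130.6] [ 778.5 -128.6] [ 780.3 -134.    21.7]
ftip [ 634.3 -205.7] [ 635.4 -205.2] [ 635.6 -207.7   24. ]
fbend [ 661.1 -175.5] [ 672.2 -187.1] [ 670.7 -188.    19.3]
frear [ 740.5 -196.7] [ 733.2 -193.2] [ 732.2 -187.    33.2]
blackcap [ 523.3 -240.9] [ 523.3 -236.6] [ 523.5 -241.6  102.1]
yelcap [530.9 -35.1] [530.2 -31.2] [530.6 -34.6 102.8]
amber [ 602.3 -283.3] [ 602.6 -281.3] [ 603.  -284.5   51.4]
padtop [ 697.8 -154.8] [ 698.7 -168.4] [ 694.1 -150.6   52.3]
knob [ 749.4 -159.1] [ 752.7 -160. ] [ 753.4 -163.4   63.6]
tin [650.  -19.4] [651.1 -26.4]
[295 249 107  31 510]
295 252 252 [646.8 -97. ] [646.8 -97. ]
303 253 259 [656.5 -98.3] [ 656.4 -106.4]
311 259 264 [ 666.2 -106.4] [ 666.1 -113.2]
319 265 270 [ 676.  -114.5] [ 676.  -121.4]
327 268 272 [ 685.8 -118.7] [ 685.9 -124.2]
335 269 273 [ 695.7 -120. ] [ 695.8 -125.6]
343 270 274 [ 705.6 -121.4] [ 705.8 -127. ]
351 270 274 [ 715.5 -121.4] [ 715.7 -127. ]
359 271 275 [ 725.5 -122.8] [ 725.7 -128.3]
367 272 276 [ 735.4 -124.2] [ 735.7 -129.7]
375 273 277 [ 745.4 -125.5] [ 745.7 -131.1]
383 274 278 [ 755.4 -126.9] [ 755.8 -132.5]
391 274 278 [ 765.4 -126.9] [ 765.7 -132.5]
399 275 279 [ 775.4 -128.3] [ 775.8 -133.9]
[289 313  44  17 246]
289 324 327 [ 636.8 -200.4] [ 636.7 -205. ]
297 321 326 [ 647.4 -195.7] [ 647.2 -203.5]
305 317 322 [ 657.9 -189.6] [ 657.8 -197.3]
313 313 318 [ 668.3 -183.5] [ 668.3 -191.1]
321 313 317 [ 678.6 -183.5] [ 678.7 -189.6]
329 313 318 [ 689.  -183.5] [ 689.1 -191.1]
[341 315  22   6  94]
341 318 318 [ 704.7 -191.1] [ 704.7 -191.1]
349 315 319 [ 714.9 -186.5] [ 715.1 -192.6]
357 316 320 [ 725.3 -188. ] [ 725.6 -194.1]
```

step_arm:
  increments:
    - {"offset":[-15,-10,0],"turn":[0,0,-8.1],"hand":-0.53}
    - {"offset":[-15,-10,0],"turn":[0,0,-8.1],"hand":-0.53}
    - {"offset":[-15,-10,0],"turn":[0,0,-8.1],"hand":-0.53}
    - {"offset":[-15,-10,0],"turn":[0,0,-8.1],"hand":-0.53}
    - {"offset":[-15,-10,0],"turn":[0,0,-8.1],"hand":-0.53}

```text
time_s: 0.65
ee_pos: [0.5992, -0.0504, 0.2481]
tcp_rot: [-2.857, -1.307, 0.001]
force: [1.0, -0.3, -0.3]
grip_width: 0.0203
grip_force: 0.0
```

step_arm:
  increments:
    - {"offset":[-15,-10,0],"turn":[0,0,-8.1],"hand":-0.53}
    - {"offset":[-15,-10,0],"turn":[0,0,-8.1],"hand":-0.53}
    - {"offset":[-15,-10,0],"turn":[0,0,-8.1],"hand":-0.53}
    - {"offset":[-15,-10,0],"turn":[0,0,-8.1],"hand":-0.53}
    - {"offset":[-15,-10,0],"turn":[0,0,-8.1],"hand":-0.53}

```text
time_s: 1.15
ee_pos: [0.5242, -0.1003, 0.2482]
tcp_rot: [-3.132, -0.237, 0.0]
force: [1.2, -0.5, -0.4]
grip_width: 0.0199
grip_force: 0.0
```

step_arm:
  increments:
    - {"offset":[-15,-10,0],"turn":[0,0,-8.1],"hand":-0.53}
    - {"offset":[-15,-10,0],"turn":[0,0,-8.1],"hand":-0.53}
    - {"offset":[0,0,0],"turn":[-0.9,-7.5,0],"hand":-0.53}
    - {"offset":[0,0,0],"turn":[-0.9,-7.5,0],"hand":-0.53}
    - {"offset":[0,0,0],"turn":[0,0,0],"hand":-0.53}

```text
time_s: 1.65
ee_pos: [0.4911, -0.12, 0.2474]
tcp_rot: [3.094, -0.198, 0.412]
force: [-1.6, 0.3, 0.6]
grip_width: 0.0203
grip_force: 0.0
```

step_arm:
  increments:
    - {"offset":[-10,-4,-20],"turn":[-0.9,-7.5,0],"hand":-0.53}
    - {"offset":[-9,0,-20],"turn":[-0.9,-7.5,0],"hand":-0.53}
    - {"offset":[0,0,-30],"turn":[0,0,0],"hand":-0.53}
    - {"offset":[0,0,-30],"turn":[0,0,0],"hand":-0.53}
    - {"offset":[0,0,0],"turn":[0,0,0],"hand":-0.53}

```text
time_s: 2.15
ee_pos: [0.4909, -0.1102, 0.1789]
tcp_rot: [-3.051, 0.17, -0.647]
force: [0.2, -0.6, 1.3]
grip_width: 0.0202
grip_force: 0.0
```

Run:
```python
from h import *
s=get_state();R=Rn.from_rotvec(s["tcp_rot"]).as_matrix();print(s["ee_pos"],s["joint_positions"].round(2));print(R.round(3))
cv2.imwrite("pics/s1.png",capture("side")[60:260,180:440,::-1].repeat(3,0).repeat(3,1)[:600,:780])
```

```text
[ 0.49085234 -0.1102315   0.17890512] [-0.03  0.3   0.27  2.33 -0.94  0.19 -0.57]
[[ 0.908 -0.103  0.406]
 [-0.11  -0.994 -0.004]
 [ 0.403 -0.041 -0.914]]
```

View pics/s1.png

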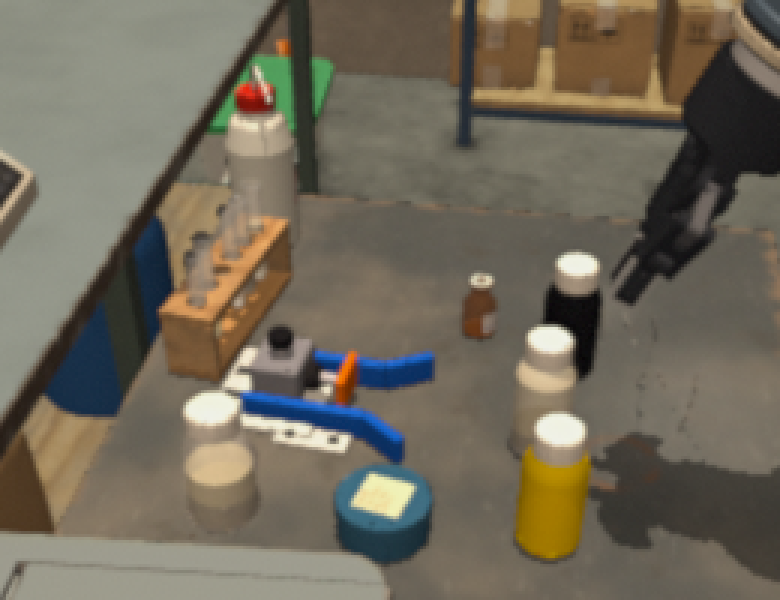

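The side view shows the gripper at (640,270), tilted forward and clear of everything, and still right of the bottle at (548,390). Joint 6 sits at its limit, so I'll use a tilt of about 23°.

```bash
cat >> h.py <<'E'
def tgt(th,psi):
    t,p=np.radians([th,psi]); f=np.array([np.cos(p),np.sin(p),0]);a=np.sin(t)*f-np.array([0,0,np.cos(t)])
    y=np.array([np.sin(p),-np.cos(p),0]); return np.c_[np.cross(y,a),y,a]
def turn(th,psi):
    s=get_state();R=Rn.from_rotvec(s["tcp_rot"]).as_matrix()
    return np.degrees(Rn.from_matrix(tgt(th,psi)@R.T).as_rotvec()).round(1)
E
python3 -c "
from h import *
print(turn(22,-7.5))"
```

```text
[-2.1  2.1 -1.5]
```

step_arm:
  increments:
    - {"offset":[0,-9,0],"turn":[-1,1,-0.7],"hand":-0.55}
    - {"offset":[0,-9,0],"turn":[-1.1,1.1,-0.8],"hand":-0.55}
    - {"offset":[0,0,-20],"turn":[0,0,0],"hand":-0.55}
    - {"offset":[0,0,-20],"turn":[0,0,0],"hand":-0.55}
    - {"offset":[0,0,0],"turn":[0,0,0],"hand":-0.55}

```text
time_s: 2.7
ee_pos: [0.4941, -0.1294, 0.1475]
tcp_rot: [3.057, -0.192, 0.58]
force: [-0.5, -0.6, 0.3]
grip_width: 0.0191
grip_force: 0.0
```

```bash
python3 -c "
from h import *
s=get_state();print(turn(22,-7.5),s['ee_pos'],s['joint_positions'].round(2))"
```

```text
[-0.  -0.5 -0.3] [ 0.49405588 -0.12940584  0.14750684] [-0.07  0.38  0.33  2.32 -1.08  0.17 -0.44]
```

step_arm:
  increments:
    - {"offset":[0,0,-10],"turn":[-0.2,2,0],"hand":-0.7}
    - {"offset":[0,0,-20],"turn":[-0.2,2,0],"hand":-0.7}
    - {"offset":[-2,0,-20],"turn":[0,0,0],"hand":-0.7}
    - {"offset":[-2,0,-10],"turn":[0,0,0],"hand":-0.7}
    - {"offset":[0,0,0],"turn":[0,0,0],"hand":-0.7}

```text
time_s: 3.2
ee_pos: [0.495, -0.1319, 0.0992]
tcp_rot: [3.071, -0.195, 0.447]
force: [-0.5, 0.2, 0.6]
grip_width: 0.0128
grip_force: 0.0
```

```bash
python3 -c "
from h import *
s=get_state();print(turn(18,-8),s['ee_pos'],s['joint_positions'].round(2),s['grip_width']);print(Rn.from_rotvec(s['tcp_rot']).as_matrix().round(3))"
```

```text
[ 0.6 -1.5 -0.6] [ 0.49503191 -0.13189285  0.09923488] [-0.05  0.49  0.31  2.3  -1.08  0.17 -0.44] 0.012794813134385104
[[ 0.951 -0.128  0.282]
 [-0.119 -0.992 -0.049]
 [ 0.286  0.013 -0.958]]
```

step_arm:
  increments:
    - {"offset":[0,0,30],"turn":[0,0,0],"hand":-0.7}
    - {"offset":[10,0,40],"turn":[0.7,5.5,0],"hand":-0.7}
    - {"offset":[20,0,40],"turn":[0.7,5.5,0],"hand":-0.7}
    - {"offset":[20,10,40],"turn":[0.7,5.5,0],"hand":-0.7}
    - {"offset":[20,10,0],"turn":[0,0,8.5],"hand":-0.7}

```text
time_s: 3.7
ee_pos: [0.5652, -0.1095, 0.2272]
tcp_rot: [-3.137, -0.044, -0.105]
force: [2.6, -0.1, -1.3]
grip_width: 0.0125
grip_force: 0.0
```

step_arm:
  increments:
    - {"offset":[10,10,0],"turn":[0,0,8.5],"hand":-0.7}
    - {"offset":[10,10,0],"turn":[0,0,8.5],"hand":-0.7}
    - {"offset":[10,10,0],"turn":[0,0,8.5],"hand":-0.7}
    - {"offset":[0,0,0],"turn":[0,0,8.5],"hand":-0.7}
    - {"offset":[0,0,0],"turn":[0,0,8.5],"hand":-0.7}

```text
time_s: 4.2
ee_pos: [0.5923, -0.0794, 0.2229]
tcp_rot: [-2.88, -1.178, -0.091]
force: [-0.6, -0.2, -0.0]
grip_width: 0.0131
grip_force: 0.0
```

step_arm:
  increments:
    - {"offset":[0,0,0],"turn":[0,0,8.5],"hand":-0.7}
    - {"offset":[0,0,0],"turn":[0,0,8.5],"hand":-0.7}
    - {"offset":[0,0,0],"turn":[0,0,8.5],"hand":-0.7}
    - {"offset":[0,0,0],"turn":[0,0,8.5],"hand":-0.7}
    - {"offset":[0,0,0],"turn":[0,0,8.5],"hand":-0.7}

```text
time_s: 4.7
ee_pos: [0.5921, -0.0802, 0.2231]
tcp_rot: [-2.245, -2.128, -0.065]
force: [0.4, -0.9, -0.3]
grip_width: 0.0127
grip_force: 0.0
```

step_arm:
  increments:
    - {"offset":[0,0,0],"turn":[0,0,8.5],"hand":-0.7}
    - {"offset":[0,0,0],"turn":[0,0,8.5],"hand":-0.7}
    - {"offset":[0,0,0],"turn":[0,0,8.5],"hand":-0.7}
    - {"offset":[0,0,0],"turn":[0,0,8.5],"hand":-0.7}
    - {"offset":[0,0,0],"turn":[0,0,8.5],"hand":-0.7}

```text
time_s: 5.2
ee_pos: [0.5922, -0.0803, 0.2231]
tcp_rot: [-1.317, -2.786, -0.03]
force: [0.2, 0.1, -1.1]
grip_width: 0.0133
grip_force: 0.0
```

```bash
python3 -c "
from h import *
s=get_state();print(s['ee_pos'],s['joint_positions'].round(2),s['grip_width']);print(Rn.from_rotvec(s['tcp_rot']).as_matrix().round(3))"
```

```text
[ 0.59221773 -0.08034356  0.22305204] [-0.06  0.52  0.21  1.64 -0.16  1.05  0.91] 0.013277490139025083
[[-0.633  0.772 -0.046]
 [ 0.771  0.635  0.043]
 [ 0.063 -0.008 -0.998]]
```

step_arm:
  increments:
    - {"offset":[-10,-5,0],"turn":[0,0,8.5],"hand":-0.7}
    - {"offset":[-10,-5,0],"turn":[0,0,8.5],"hand":-0.7}
    - {"offset":[-10,-5,0],"turn":[0,0,8.5],"hand":-0.7}
    - {"offset":[-10,-5,0],"turn":[0,0,8.5],"hand":-0.7}
    - {"offset":[-10,-5,0],"turn":[0,0,8.5],"hand":-0.7}

```text
time_s: 5.7
ee_pos: [0.542, -0.1056, 0.223]
tcp_rot: [-0.217, -3.068, 0.009]
force: [-0.2, 0.3, 0.8]
grip_width: 0.013
grip_force: 0.0
```

step_arm:
  increments:
    - {"offset":[0,0,0],"turn":[5,0,0],"hand":-0.7}
    - {"offset":[0,0,0],"turn":[5,0,0],"hand":-0.7}
    - {"offset":[0,0,0],"turn":[5,0,0],"hand":-0.7}
    - {"offset":[0,0,0],"turn":[5,0,0],"hand":-0.7}
    - {"offset":[0,0,0],"turn":[0,0,0],"hand":-0.7}

```text
time_s: 6.2
ee_pos: [0.5415, -0.1082, 0.2214]
tcp_rot: [-0.211, -2.997, -0.522]
force: [-0.4, -1.2, 0.3]
grip_width: 0.0124
grip_force: 0.0
```

```bash
python3 -c "
from h import *
s=get_state();print(s['ee_pos'],s['joint_positions'].round(2),s['grip_width']);print(Rn.from_rotvec(s['tcp_rot']).as_matrix().round(3))"
```

```text
[ 0.54151648 -0.10818193  0.22142986] [ 0.36  0.52 -0.09  1.69 -0.3   1.12  1.87] 0.012377209143356126
[[-0.986  0.151 -0.066]
 [ 0.12   0.932  0.342]
 [ 0.114  0.329 -0.937]]
```

step_arm:
  increments:
    - {"offset":[0,0,0],"turn":[-8,0,0],"hand":-0.7}
    - {"offset":[0,0,0],"turn":[-8,0,0],"hand":-0.7}
    - {"offset":[0,0,0],"turn":[-8,0,0],"hand":-0.7}
    - {"offset":[0,0,0],"turn":[-8,0,0],"hand":-0.7}
    - {"offset":[0,0,0],"turn":[-8,0,0],"hand":-0.7}

```text
time_s: 6.7
ee_pos: [0.544, -0.1035, 0.2244]
tcp_rot: [-0.24, -3.05, 0.552]
force: [0.9, 0.1, -1.1]
grip_width: 0.0126
grip_force: 0.0
```

step_arm:
  increments:
    - {"offset":[0,0,0],"turn":[-5,0,0],"hand":-0.7}
    - {"offset":[0,0,0],"turn":[0,-6,0],"hand":-0.7}
    - {"offset":[0,0,0],"turn":[0,-6,0],"hand":-0.7}
    - {"offset":[0,0,0],"turn":[0,-6,0],"hand":-0.7}
    - {"offset":[0,0,0],"turn":[0,0,0],"hand":-0.7}

```text
time_s: 7.2
ee_pos: [0.5409, -0.103, 0.2226]
tcp_rot: [0.318, 2.788, -0.583]
force: [-0.1, 0.4, 0.1]
grip_width: 0.0128
grip_force: 0.0
```

```bash
python3 -c "
from h import *
s=get_state();print(s['ee_pos'],s['joint_positions'].round(2),s['grip_width']);print(Rn.from_rotvec(s['tcp_rot']).as_matrix().round(3))"
```

```text
[ 0.54087194 -0.10295891  0.22260296] [-0.44  0.37  0.34  2.07  0.6   0.63  0.74] 0.012822231933838567
[[-0.938  0.267  0.221]
 [ 0.157  0.895 -0.418]
 [-0.309 -0.358 -0.881]]
```

step_arm:
  increments:
    - {"offset":[0,0,0],"turn":[0,-6,0],"hand":-0.7}
    - {"offset":[0,0,0],"turn":[0,-6,0],"hand":-0.7}
    - {"offset":[0,0,0],"turn":[0,-6,0],"hand":-0.7}
    - {"offset":[0,0,0],"turn":[0,-6,0],"hand":-0.7}
    - {"offset":[0,0,0],"turn":[0,0,0],"hand":-0.7}

```text
time_s: 7.7
ee_pos: [0.5504, -0.112, 0.2265]
tcp_rot: [0.371, 2.491, -0.528]
force: [0.2, 0.3, -0.2]
grip_width: 0.013
grip_force: 0.0
```

```bash
python3 -c "
from h import *
s=get_state();print(s['ee_pos'],s['joint_positions'].round(2),s['grip_width']);print(Rn.from_rotvec(s['tcp_rot']).as_matrix().round(3))
R=Rn.from_rotvec(s['tcp_rot']).as_matrix()
T=tgt(38,-8);T[:,:2]*=-1
print(np.degrees(Rn.from_matrix(T@R.T).as_rotvec()))"
```

```text
[ 0.55040547 -0.11203713  0.22653814] [-0.74  0.41  0.72  2.29  1.32  0.27 -0.1 ] 0.013011023049055307
[[-0.805  0.368  0.466]
 [ 0.147  0.884 -0.444]
 [-0.575 -0.289 -0.765]]
[15.9472596  -5.46290362 14.65022989]
```

step_arm:
  increments:
    - {"offset":[0,0,0],"turn":[0,-5,0],"hand":-0.7}
    - {"offset":[0,0,0],"turn":[4,-1,4],"hand":-0.7}
    - {"offset":[0,0,0],"turn":[4,-1,4],"hand":-0.7}
    - {"offset":[0,0,0],"turn":[4,-1,4],"hand":-0.7}
    - {"offset":[0,0,0],"turn":[4,-1,3],"hand":-0.7}

```text
time_s: 8.2
ee_pos: [0.5527, -0.118, 0.2237]
tcp_rot: [0.25, 2.476, -0.225]
force: [0.6, 0.1, -1.1]
grip_width: 0.0128
grip_force: 0.0
```

```bash
cat >> h.py <<'E'
def rep(th,psi):
    s=get_state();R=Rn.from_rotvec(s["tcp_rot"]).as_matrix();T=tgt(th,psi);T[:,:2]*=-1
    print("t",round(s["time_s"],2),"pos",(s["ee_pos"]*1000).round(1),"q",s["joint_positions"].round(2),"zaxis",R[:,2].round(3),"turn",np.degrees(Rn.from_matrix(T@R.T).as_rotvec()).round(1),"F",s["force"].round(1))
E
python3 -c "
from h import *
rep(38,-8)"
```

```text
t 8.2 pos [ 552.7 -118.   223.7] q [-0.18  0.28  0.21  2.35  2.18  0.2  -0.76] zaxis [ 0.578 -0.221 -0.786] turn [ 5.6 -1.3  5.5] F [ 0.6  0.1 -1.1]
```

step_arm:
  increments:
    - {"offset":[-15,-1,0],"turn":[2,0,2],"hand":-0.7}
    - {"offset":[-15,-2,0],"turn":[2,0,2],"hand":-0.7}
    - {"offset":[-15,-2,0],"turn":[2,1,2],"hand":-0.7}
    - {"offset":[-15,-1,0],"turn":[0,1,0],"hand":-0.7}
    - {"offset":[-15,-1,0],"turn":[0,0,0],"hand":-0.7}

```text
time_s: 8.7
ee_pos: [0.4939, -0.1255, 0.2202]
tcp_rot: [0.203, 2.522, -0.123]
force: [0.0, -0.6, 0.2]
grip_width: 0.0131
grip_force: 0.0
```

```bash
python3 -c "
from h import *
rep(35,-8)"
```

```text
t 8.7 pos [ 493.9 -125.5  220.2] q [ 0.4   0.21 -0.35  2.42  2.09  0.18 -0.55] zaxis [ 0.562 -0.134 -0.816] turn [ 2.4 -0.2  2. ] F [ 0.  -0.6  0.2]
```

step_arm:
  increments:
    - {"offset":[-2,0,-25],"turn":[1.2,0,1],"hand":-0.7}
    - {"offset":[-2,0,-25],"turn":[1.2,0,1],"hand":-0.7}
    - {"offset":[-2,0,-25],"turn":[0,0,0],"hand":-0.7}
    - {"offset":[-2,0,-25],"turn":[0,0,0],"hand":-0.7}
    - {"offset":[0,0,0],"turn":[0,0,0],"hand":-0.7}

```text
time_s: 9.2
ee_pos: [0.5052, -0.1218, 0.1495]
tcp_rot: [0.169, 2.55, -0.075]
force: [-1.0, 0.3, -1.0]
grip_width: 0.0124
grip_force: 0.0
```

```bash
python3 -c "
from h import *
rep(35,-8)"
```

```text
t 9.2 pos [ 505.2 -121.8  149.5] q [ 0.93  0.58 -1.16  2.46  1.93  0.65 -0.35] zaxis [ 0.547 -0.09  -0.832] turn [ 0.8 -1.5 -0.1] F [-1.   0.3 -1. ]
```

step_arm:
  increments:
    - {"offset":[-4,-1,10],"turn":[0.3,2,0],"hand":-0.7}
    - {"offset":[-4,-1,10],"turn":[0.3,2,0],"hand":-0.7}
    - {"offset":[-4,-1,0],"turn":[0.3,2,0],"hand":-0.7}
    - {"offset":[-4,0,0],"turn":[0.3,2,0],"hand":-0.7}
    - {"offset":[0,0,0],"turn":[0,0,0],"hand":-0.7}

```text
time_s: 9.7
ee_pos: [0.4904, -0.1264, 0.1753]
tcp_rot: [0.174, 2.681, -0.076]
force: [0.1, -0.4, 0.5]
grip_width: 0.013
grip_force: 0.0
```

```bash
python3 -c "
from h import *
rep(24,-8)"
```

```text
t 9.7 pos [ 490.4 -126.4  175.3] q [ 0.89  0.41 -1.    2.34  1.39  0.42  0.19] zaxis [ 0.434 -0.082 -0.897] turn [ 1.7  2.  -0.3] F [ 0.1 -0.4  0.5]
```

step_arm:
  increments:
    - {"offset":[-2,0,-20],"turn":[0.8,1,0],"hand":-0.7}
    - {"offset":[-1,0,-20],"turn":[0.8,1,0],"hand":-0.7}
    - {"offset":[0,0,-20],"turn":[0,0,0],"hand":-0.7}
    - {"offset":[0,0,-15],"turn":[0,0,0],"hand":-0.7}
    - {"offset":[0,0,0],"turn":[0,0,0],"hand":-0.7}

```text
time_s: 10.2
ee_pos: [0.4855, -0.1255, 0.0965]
tcp_rot: [0.181, 2.723, -0.036]
force: [0.4, 0.6, -0.4]
grip_width: 0.0131
grip_force: 0.0
```

```bash
python3 -c "
from h import *
rep(24,-8)"
```

```text
t 10.2 pos [ 485.5 -125.5   96.5] q [ 0.83  0.61 -0.97  2.4   1.76  0.53 -0.16] zaxis [ 0.398 -0.052 -0.916] turn [-0.1 -0.3 -0.4] F [ 0.4  0.6 -0.4]
```

step_arm:
  increments:
    - {"offset":[0,0,-12],"turn":[0,0,0],"hand":-0.7}
    - {"offset":[0,0,-12],"turn":[0,0,0],"hand":-0.7}
    - {"offset":[0,0,-12],"turn":[0,0,0],"hand":-0.7}
    - {"offset":[0,0,0],"turn":[0,0,0],"hand":-0.7}
    - {"offset":[0,0,0],"turn":[0,0,0],"hand":-0.7}

```text
time_s: 10.7
ee_pos: [0.486, -0.1253, 0.0621]
tcp_rot: [0.181, 2.723, -0.037]
force: [0.8, -1.3, -0.9]
grip_width: 0.0129
grip_force: 0.0
```

```bash
python3 -c "
from h import *
rep(24,-8)"
```

```text
t 10.7 pos [ 486.  -125.3   62.1] q [ 0.82  0.72 -0.99  2.43  1.9   0.63 -0.29] zaxis [ 0.399 -0.052 -0.916] turn [-0.1 -0.3 -0.4] F [ 0.8 -1.3 -0.9]
```

step_arm:
  increments:
    - {"offset":[1,0,-10],"turn":[0,0,0],"hand":-0.7}
    - {"offset":[1,0,-10],"turn":[0,0,0],"hand":-0.7}
    - {"offset":[1,0,-8],"turn":[0,0,0],"hand":-0.7}
    - {"offset":[0,0,0],"turn":[0,0,0],"hand":-0.7}
    - {"offset":[0,0,0],"turn":[0,0,0],"hand":-0.7}

```text
time_s: 11.2
ee_pos: [0.4887, -0.1251, 0.0335]
tcp_rot: [0.181, 2.723, -0.036]
force: [1.0, 0.1, 0.3]
grip_width: 0.0125
grip_force: 0.0
```

Run:
```python
from h import *
rep(24,-8)
a=capture("scene");b=capture("side")
cv2.imwrite("pics/b.png",np.hstack([cv2.resize(a[120:260,280:440],(400,350),interpolation=2),cv2.resize(b[80:220,310:470],(400,350),interpolation=2)])[:,:,::-1])
```

```text
t 11.2 pos [ 488.7 -125.1   33.5] q [ 0.81  0.81 -1.    2.44  1.98  0.72 -0.35] zaxis [ 0.398 -0.052 -0.916] turn [-0.1 -0.3 -0.4] F [1.  0.1 0.3]
```

View pics/b.png

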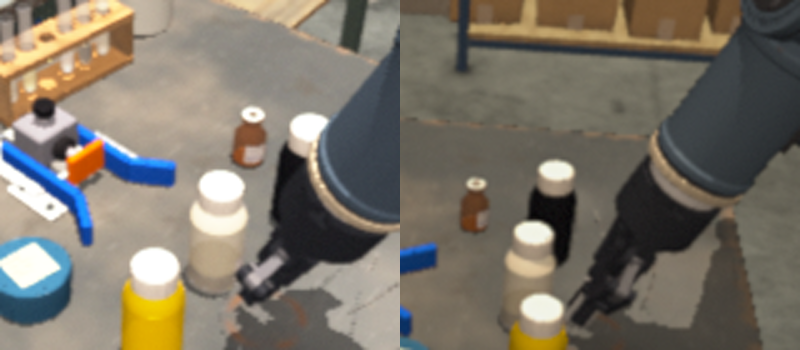

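The fingertips are low at scene-crop (255,285), just behind the bottle's foot at (215,280). The gripper body is clear of the cap, the black bottle and the yellow bottle. Starting the push.

step_arm:
  increments:
    - {"offset":[5,-1.5,0],"turn":[0,0,0],"hand":-0.7}
    - {"offset":[5,-1,0],"turn":[0,0,0],"hand":-0.7}
    - {"offset":[5,-0.8,0],"turn":[0,0,0],"hand":-0.7}
    - {"offset":[5,-0.8,0],"turn":[0,0,0],"hand":-0.7}
    - {"offset":[5,-0.8,0],"turn":[0,0,0],"hand":-0.7}

```text
time_s: 11.8
ee_pos: [0.5137, -0.1301, 0.033]
tcp_rot: [0.181, 2.724, -0.036]
force: [-2.3, 0.3, 1.6]
grip_width: 0.0128
grip_force: 1.2
```

step_arm:
  increments:
    - {"offset":[5,-0.8,0],"turn":[0,0,0],"hand":-0.7}
    - {"offset":[5,-0.8,0],"turn":[0,0,0],"hand":-0.7}
    - {"offset":[5,-0.8,0],"turn":[0,0,0],"hand":-0.7}
    - {"offset":[5,-0.8,0],"turn":[0,0,0],"hand":-0.7}
    - {"offset":[5,-0.8,0],"turn":[0,0,0],"hand":-0.7}

```text
time_s: 12.3
ee_pos: [0.539, -0.134, 0.033]
tcp_rot: [0.181, 2.723, -0.036]
force: [-2.4, 0.5, 1.2]
grip_width: 0.013
grip_force: 1.1
```

```bash
cat >> h.py <<'E'
def cap(n):
    # bright cap-top centroid nearest predicted place
    im=capture(n);h=cv2.cvtColor(im,cv2.COLOR_RGB2HSV);m=cv2.inRange(h,(0,0,215),(180,45,255))
    k,l,s,c=cv2.connectedComponentsWithStats(m)
    return im,[(c[i].round(1),s[i][4],s[i][:4],pl(n,c[i],.104).round(1)) for i in range(1,k) if 60<s[i][4]<700]
E
python3 - <<'E'
from h import *
rep(24,-8)
for n in ("scene","side"):
    im,r=cap(n)
    cv2.imwrite(f"pics/p1{n}.png",im[:,:,::-1])
    for x in r:
        if 480<x[3][0]<720: print(n,*x)
E
```

```text
t 12.3 pos [ 539. -134.   33.] q [ 0.78  0.81 -0.94  2.31  1.89  0.64 -0.21] zaxis [ 0.398 -0.052 -0.916] turn [-0.1 -0.3 -0.4] F [-2.4  0.5  1.2]
scene [411.8 100.7] 125 [403  91  19  18] [ 656.3 -504.2]
scene [297.1 169.8] 105 [286 164  24  12] [ 699.1 -102.9]
scene [287.  192.1] 338 [269 175  38  33] [668.  -37.5]
scene [354.4 192.6] 381 [344 180  21  26] [ 563.4 -118.5]
scene [291.2 225.6] 259 [279 217  25  18] [600.3  25.4]
scene [341.3 227.3] 276 [332 219  20  19] [527.3 -27.4]
side [346.6 170.4] 94 [340 167  14   8] [ 578.5 -136. ]
side [278.9 204. ] 143 [261 199  35  11] [702.8  -1.2]
side [366.3 202.8] 131 [359 198  16  11] [531.1 -30.4]
```

step_arm:
  increments:
    - {"offset":[5,-0.8,0],"turn":[0,0,0],"hand":-0.7}
    - {"offset":[5,-0.8,0],"turn":[0,0,0],"hand":-0.7}
    - {"offset":[5,-0.8,0],"turn":[0,0,0],"hand":-0.7}
    - {"offset":[5,-0.8,0],"turn":[0,0,0],"hand":-0.7}
    - {"offset":[5,-0.8,0],"turn":[0,0,0],"hand":-0.7}

```text
time_s: 12.9
ee_pos: [0.5641, -0.1381, 0.033]
tcp_rot: [0.182, 2.723, -0.036]
force: [-0.6, -0.1, -0.6]
grip_width: 0.0127
grip_force: 0.8
```

step_arm:
  increments:
    - {"offset":[5,-0.8,0],"turn":[0,0,0],"hand":-0.7}
    - {"offset":[5,-0.8,0],"turn":[0,0,0],"hand":-0.7}
    - {"offset":[5,-0.8,0],"turn":[0,0,0],"hand":-0.7}
    - {"offset":[5,-0.8,0],"turn":[0,0,0],"hand":-0.7}
    - {"offset":[5,-0.8,0],"turn":[0,0,0],"hand":-0.7}

```text
time_s: 13.4
ee_pos: [0.589, -0.1421, 0.0331]
tcp_rot: [0.181, 2.723, -0.036]
force: [-1.1, -0.1, -0.0]
grip_width: 0.013
grip_force: 0.8
```

Run:
```python
from h import *
rep(24,-6)
(a,ra),(b,rb)=cap("scene"),cap("side")
for x in rb:
    if 480<x[3][0]<720: print(*x)
cv2.imwrite("pics/b2.png",np.hstack([cv2.resize(a[120:260,250:410],(400,350),interpolation=2),cv2.resize(b[100:240,270:430],(400,350),interpolation=2)])[:,:,::-1])
```

```text
t 13.4 pos [ 589.  -142.1   33.1] q [ 0.73  0.81 -0.88  2.19  1.78  0.59 -0.06] zaxis [ 0.398 -0.052 -0.916] turn [-0.1 -0.3  1.6] F [-1.1 -0.1 -0. ]
[325.  166.4] 90 [318 163  14   8] [ 628.  -144.3]
[278.7 204. ] 143 [261 199  35  11] [703.1  -1.3]
[366.4 202.9] 132 [359 198  16  11] [531.  -30.2]
```

View pics/b2.png

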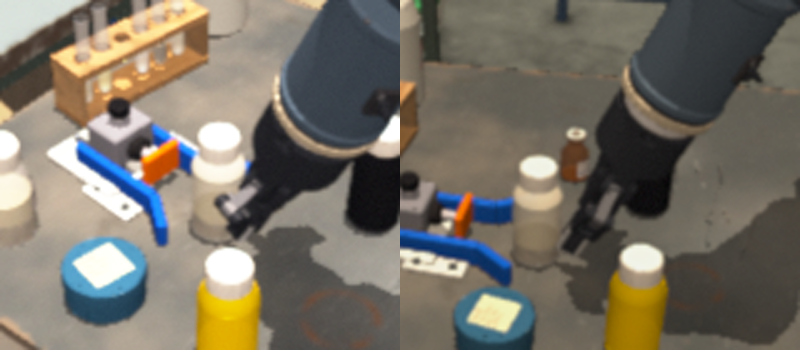

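The bottle is upright at the mouth with the fingers low behind it, and the rail tips are on either side of it. Tin, amber bottle and flask are untouched.

step_arm:
  increments:
    - {"offset":[4,-0.6,0],"turn":[0,0,0],"hand":-0.7}
    - {"offset":[4,-0.6,0],"turn":[0,0,0],"hand":-0.7}
    - {"offset":[4,-0.5,0],"turn":[0,0,0],"hand":-0.7}
    - {"offset":[4,-0.5,0],"turn":[0,0,0],"hand":-0.7}
    - {"offset":[4,-0.5,0],"turn":[0,0,0],"hand":-0.7}

```text
time_s: 14.0
ee_pos: [0.6089, -0.1448, 0.033]
tcp_rot: [0.181, 2.723, -0.036]
force: [-1.5, -0.3, 1.3]
grip_width: 0.0128
grip_force: 0.9
```

step_arm:
  increments:
    - {"offset":[2,-0.2,0],"turn":[0,0,0],"hand":-0.7}
    - {"offset":[2,-0.2,0],"turn":[0,0,0],"hand":-0.7}
    - {"offset":[2,-0.2,0],"turn":[0,0,0],"hand":-0.7}
    - {"offset":[2,-0.2,0],"turn":[0,0,0],"hand":-0.7}
    - {"offset":[2,-0.2,0],"turn":[0,0,0],"hand":-0.7}

```text
time_s: 14.5
ee_pos: [0.6187, -0.1458, 0.033]
tcp_rot: [0.181, 2.724, -0.036]
force: [-3.0, -0.2, 0.7]
grip_width: 0.013
grip_force: 0.9
```

```bash
cat >> h.py <<'E'
def paddle():
    im=capture("side");h=cv2.cvtColor(im,cv2.COLOR_RGB2HSV);m=cv2.inRange(h,(4,190,140),(15,255,255));m[:150]=0;m[215:]=0;m[:,:270]=0;m[:,320:]=0
    M=cv2.moments(m,True);print("paddle px",M["m00"],(round(M["m10"]/max(M["m00"],1),2),round(M["m01"]/max(M["m00"],1),2)),"x range",np.where(m.any(0))[0][[0,-1]] if m.any() else None)
    return im
E
python3 - <<'E'
from h import *
rep(24,-6)
paddle()
for x in cap("side")[1]:
    if 480<x[3][0]<720: print(*x)
E
```

```text
t 14.5 pos [ 618.7 -145.8   33. ] q [ 0.71  0.82 -0.85  2.11  1.7   0.57  0.03] zaxis [ 0.398 -0.052 -0.916] turn [-0.1 -0.3  1.6] F [-3.  -0.2  0.7]
paddle px 47.0 (294.53, 185.0) x range [292 298]
[312.6 164.4] 92 [306 161  14   8] [ 656.6 -148. ]
[278.8 204. ] 141 [261 199  35  11] [702.9  -1.3]
[366.4 202.9] 132 [359 198  16  11] [531.  -30.2]
```

step_arm:
  increments:
    - {"offset":[1.5,-0.15,0],"turn":[0,0,0],"hand":-0.7}
    - {"offset":[1.5,-0.15,0],"turn":[0,0,0],"hand":-0.7}
    - {"offset":[1.5,-0.15,0],"turn":[0,0,0],"hand":-0.7}
    - {"offset":[1.5,-0.15,0],"turn":[0,0,0],"hand":-0.7}
    - {"offset":[1.5,-0.15,0],"turn":[0,0,0],"hand":-0.7}

```text
time_s: 15.1
ee_pos: [0.6262, -0.1465, 0.0331]
tcp_rot: [0.181, 2.723, -0.036]
force: [-2.1, 0.2, 0.6]
grip_width: 0.0129
grip_force: 0.9
```

step_arm:
  increments:
    - {"offset":[1,-0.1,0],"turn":[0,0,0],"hand":-0.7}
    - {"offset":[1,-0.1,0],"turn":[0,0,0],"hand":-0.7}
    - {"offset":[1,-0.1,0],"turn":[0,0,0],"hand":-0.7}
    - {"offset":[1,-0.1,0],"turn":[0,0,0],"hand":-0.7}
    - {"offset":[1,-0.1,0],"turn":[0,0,0],"hand":-0.7}

```text
time_s: 15.6
ee_pos: [0.6312, -0.147, 0.0331]
tcp_rot: [0.181, 2.723, -0.036]
force: [-2.0, 0.0, 0.7]
grip_width: 0.0124
grip_force: 0.9
```

Run:
```python
from h import *
rep(24,-6)
paddle()
```

```text
t 15.6 pos [ 631.2 -147.    33.1] q [ 0.7   0.83 -0.84  2.08  1.67  0.56  0.07] zaxis [ 0.398 -0.052 -0.916] turn [-0.1 -0.3  1.6] F [-2.   0.   0.7]
paddle px 45.0 (294.4, 185.33) x range [292 297]
```

step_arm:
  increments:
    - {"offset":[1,-0.1,0],"turn":[0,0,0],"hand":-0.7}
    - {"offset":[1,-0.1,0],"turn":[0,0,0],"hand":-0.7}
    - {"offset":[1,-0.1,0],"turn":[0,0,0],"hand":-0.7}
    - {"offset":[1,-0.1,0],"turn":[0,0,0],"hand":-0.7}
    - {"offset":[0,0,0],"turn":[0,0,0],"hand":-0.7}

```text
time_s: 16.15
ee_pos: [0.6353, -0.1474, 0.0331]
tcp_rot: [0.181, 2.723, -0.036]
force: [-1.6, 0.4, 0.2]
grip_width: 0.0125
grip_force: 0.6
```

Run:
```python
from h import *
rep(24,-6)
paddle()
```

```text
t 16.15 pos [ 635.3 -147.4   33.1] q [ 0.69  0.83 -0.84  2.07  1.66  0.56  0.08] zaxis [ 0.398 -0.052 -0.916] turn [-0.1 -0.3  1.6] F [-1.6  0.4  0.2]
paddle px 36.0 (293.83, 186.53) x range [292 296]
```

step_arm:
  increments:
    - {"offset":[0.7,-0.07,0],"turn":[0,0,0],"hand":-0.7}
    - {"offset":[0.7,-0.07,0],"turn":[0,0,0],"hand":-0.7}
    - {"offset":[0.6,-0.06,0],"turn":[0,0,0],"hand":-0.7}
    - {"offset":[0,0,0],"turn":[0,0,0],"hand":-0.7}
    - {"offset":[0,0,0],"turn":[0,0,0],"hand":-0.7}

```text
time_s: 16.7
ee_pos: [0.6371, -0.1475, 0.0331]
tcp_rot: [0.181, 2.723, -0.036]
force: [-2.9, -0.3, 0.6]
grip_width: 0.0131
grip_force: 0.8
```

Run:
```python
from h import *
rep(24,-6)
im=paddle()
cv2.imwrite("pics/b3.png",cv2.resize(im[140:220,260:360],(800,600),interpolation=2)[:,:,::-1])
```

```text
t 16.7 pos [ 637.1 -147.5   33.1] q [ 0.69  0.83 -0.84  2.07  1.65  0.56  0.09] zaxis [ 0.398 -0.052 -0.916] turn [-0.1 -0.3  1.6] F [-2.9 -0.3  0.6]
paddle px 34.0 (293.21, 186.82) x range [291 295]
```

View pics/b3.png

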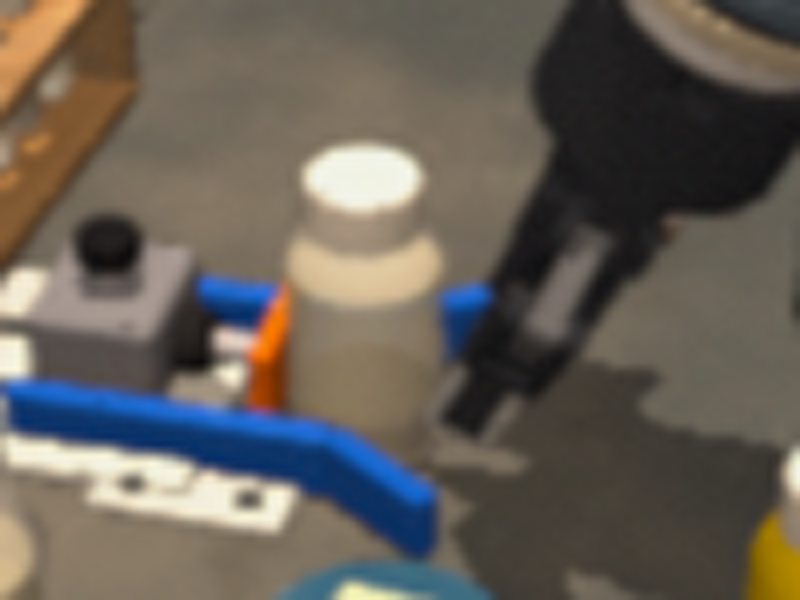

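The bottle is upright between the rails and touching the paddle at crop (270,350). The paddle has begun to move. Continuing in small steps with the force watched.

step_arm:
  increments:
    - {"offset":[0.7,-0.07,0],"turn":[0,0,0],"hand":-0.7}
    - {"offset":[0.7,-0.07,0],"turn":[0,0,0],"hand":-0.7}
    - {"offset":[0.6,-0.06,0],"turn":[0,0,0],"hand":-0.7}
    - {"offset":[0,0,0],"turn":[0,0,0],"hand":-0.7}
    - {"offset":[0,0,0],"turn":[0,0,0],"hand":-0.7}

```text
time_s: 17.25
ee_pos: [0.6392, -0.1478, 0.0331]
tcp_rot: [0.181, 2.723, -0.036]
force: [-1.9, 0.7, 0.1]
grip_width: 0.0129
grip_force: 0.8
```

step_arm:
  increments:
    - {"offset":[0.5,-0.05,0],"turn":[0,0,0],"hand":-0.7}
    - {"offset":[0.5,-0.05,0],"turn":[0,0,0],"hand":-0.7}
    - {"offset":[0,0,0],"turn":[0,0,0],"hand":-0.7}
    - {"offset":[0,0,0],"turn":[0,0,0],"hand":-0.7}
    - {"offset":[0,0,0],"turn":[0,0,0],"hand":-0.7}

```text
time_s: 17.75
ee_pos: [0.6401, -0.1479, 0.0331]
tcp_rot: [0.181, 2.723, -0.036]
force: [-1.5, 0.2, 0.3]
grip_width: 0.0125
grip_force: 0.9
```

Run:
```python
from h import *
rep(24,-6)
paddle()
```

```text
t 17.75 pos [ 640.1 -147.9   33.1] q [ 0.69  0.84 -0.83  2.06  1.65  0.56  0.1 ] zaxis [ 0.398 -0.052 -0.916] turn [-0.1 -0.3  1.6] F [-1.5  0.2  0.3]
paddle px 32.0 (292.12, 186.06) x range [290 294]
```

step_arm:
  increments:
    - {"offset":[0.5,-0.05,0],"turn":[0,0,0],"hand":-0.7}
    - {"offset":[0.5,-0.05,0],"turn":[0,0,0],"hand":-0.7}
    - {"offset":[0,0,0],"turn":[0,0,0],"hand":-0.7}
    - {"offset":[0,0,0],"turn":[0,0,0],"hand":-0.7}
    - {"offset":[0,0,0],"turn":[0,0,0],"hand":-0.7}

```text
time_s: 18.3
ee_pos: [0.6411, -0.148, 0.0331]
tcp_rot: [0.181, 2.723, -0.036]
force: [-2.2, 0.4, 1.1]
grip_width: 0.0125
grip_force: 0.9
```

step_arm:
  increments:
    - {"offset":[0.5,-0.05,0],"turn":[0,0,0],"hand":-0.7}
    - {"offset":[0.5,-0.05,0],"turn":[0,0,0],"hand":-0.7}
    - {"offset":[0,0,0],"turn":[0,0,0],"hand":-0.7}
    - {"offset":[0,0,0],"turn":[0,0,0],"hand":-0.7}
    - {"offset":[0,0,0],"turn":[0,0,0],"hand":-0.7}

```text
time_s: 18.8
ee_pos: [0.642, -0.148, 0.033]
tcp_rot: [0.181, 2.724, -0.036]
force: [-3.3, 0.6, 0.8]
grip_width: 0.0128
grip_force: 1.8
```

step_arm:
  increments:
    - {"offset":[0.5,-0.05,0],"turn":[0,0,0],"hand":-0.7}
    - {"offset":[0,0,0],"turn":[0,0,0],"hand":-0.7}
    - {"offset":[0,0,0],"turn":[0,0,0],"hand":-0.7}
    - {"offset":[0,0,0],"turn":[0,0,0],"hand":-0.7}
    - {"offset":[0,0,0],"turn":[0,0,0],"hand":-0.7}

```text
time_s: 19.3
ee_pos: [0.6424, -0.1481, 0.033]
tcp_rot: [0.181, 2.724, -0.036]
force: [-5.1, 0.6, 2.0]
grip_width: 0.0127
grip_force: 2.4
```

step_arm:
  increments:
    - {"offset":[0.5,-0.05,0],"turn":[0,0,0],"hand":-0.7}
    - {"offset":[0,0,0],"turn":[0,0,0],"hand":-0.7}
    - {"offset":[0,0,0],"turn":[0,0,0],"hand":-0.7}
    - {"offset":[0,0,0],"turn":[0,0,0],"hand":-0.7}
    - {"offset":[0,0,0],"turn":[0,0,0],"hand":-0.7}

```text
time_s: 19.8
ee_pos: [0.6428, -0.1481, 0.033]
tcp_rot: [0.181, 2.724, -0.036]
force: [-5.8, 0.6, 2.0]
grip_width: 0.0127
grip_force: 2.7
```

Run:
```python
from h import *
rep(24,-6)
paddle();rep(24,-6)
```

```text
t 19.8 pos [ 642.8 -148.1   33. ] q [ 0.69  0.84 -0.83  2.05  1.64  0.56  0.11] zaxis [ 0.397 -0.052 -0.916] turn [-0.1 -0.4  1.6] F [-5.8  0.6  2. ]
paddle px 35.0 (291.17, 186.23) x range [289 293]
t 19.85 pos [ 642.8 -148.2   32.9] q [ 0.69  0.84 -0.83  2.05  1.64  0.56  0.11] zaxis [ 0.397 -0.052 -0.916] turn [-0.1 -0.4  1.6] F [-5.2 -0.   1.4]
```

step_arm:
  increments:
    - {"offset":[0.5,-0.05,0],"turn":[0,0,0],"hand":-0.7}
    - {"offset":[0,0,0],"turn":[0,0,0],"hand":-0.7}
    - {"offset":[0.4,-0.04,0],"turn":[0,0,0],"hand":-0.7}
    - {"offset":[0,0,0],"turn":[0,0,0],"hand":-0.7}
    - {"offset":[0,0,0],"turn":[0,0,0],"hand":-0.7}

```text
time_s: 20.35
ee_pos: [0.6434, -0.1482, 0.0329]
tcp_rot: [0.181, 2.724, -0.036]
force: [-7.9, 1.3, 3.8]
grip_width: 0.013
grip_force: 3.6
```

step_arm:
  increments:
    - {"offset":[0.5,-0.05,0],"turn":[0,0,0],"hand":-0.7}
    - {"offset":[0,0,0],"turn":[0,0,0],"hand":-0.7}
    - {"offset":[0.4,-0.04,0],"turn":[0,0,0],"hand":-0.7}
    - {"offset":[0,0,0],"turn":[0,0,0],"hand":-0.7}
    - {"offset":[0,0,0],"turn":[0,0,0],"hand":-0.7}

```text
time_s: 20.85
ee_pos: [0.6439, -0.1482, 0.0328]
tcp_rot: [0.181, 2.725, -0.036]
force: [-9.6, 0.8, 5.7]
grip_width: 0.0127
grip_force: 4.5
```

step_arm:
  increments:
    - {"offset":[0.3,-0.03,0],"turn":[0,0,0],"hand":-0.7}
    - {"offset":[0,0,0],"turn":[0,0,0],"hand":-0.7}
    - {"offset":[0,0,0],"turn":[0,0,0],"hand":-0.7}
    - {"offset":[0,0,0],"turn":[0,0,0],"hand":-0.7}
    - {"offset":[0,0,0],"turn":[0,0,0],"hand":-0.7}

```text
time_s: 21.35
ee_pos: [0.6441, -0.1483, 0.0328]
tcp_rot: [0.181, 2.725, -0.036]
force: [-9.4, 0.7, 5.2]
grip_width: 0.013
grip_force: 5.0
```

step_arm:
  increments:
    - {"offset":[0,0,0],"turn":[0,0,0],"hand":-0.7}
    - {"offset":[0,0,0],"turn":[0,0,0],"hand":-0.7}
    - {"offset":[0,0,0],"turn":[0,0,0],"hand":-0.7}
    - {"offset":[0,0,0],"turn":[0,0,0],"hand":-0.7}
    - {"offset":[0,0,0],"turn":[0,0,0],"hand":-0.7}

```text
time_s: 21.85
ee_pos: [0.6441, -0.1482, 0.0328]
tcp_rot: [0.181, 2.725, -0.036]
force: [-10.6, 1.7, 5.4]
grip_width: 0.0125
grip_force: 5.0
```

step_arm:
  increments:
    - {"offset":[-0.7,0.07,0],"turn":[0,0,0],"hand":-0.7}
    - {"offset":[-0.7,0.07,0],"turn":[0,0,0],"hand":-0.7}
    - {"offset":[-0.7,0.07,0],"turn":[0,0,0],"hand":-0.7}
    - {"offset":[-0.7,0.07,0],"turn":[0,0,0],"hand":-0.7}
    - {"offset":[-0.7,0.07,0],"turn":[0,0,0],"hand":-0.7}

```text
time_s: 22.35
ee_pos: [0.6419, -0.1481, 0.0331]
tcp_rot: [0.182, 2.723, -0.036]
force: [-1.6, 0.2, -0.8]
grip_width: 0.0126
grip_force: 0.8
```

step_arm:
  increments:
    - {"offset":[-2,0.2,0],"turn":[0,0,0],"hand":-0.7}
    - {"offset":[-4,0.4,0],"turn":[0,0,0],"hand":-0.7}
    - {"offset":[-8,0.8,0],"turn":[0,0,0],"hand":-0.7}
    - {"offset":[-15,1.5,0],"turn":[0,0,0],"hand":-0.7}
    - {"offset":[-15,1.5,0],"turn":[0,0,0],"hand":-0.7}

```text
time_s: 22.85
ee_pos: [0.597, -0.1435, 0.0332]
tcp_rot: [0.181, 2.723, -0.036]
force: [-0.1, 0.2, -0.7]
grip_width: 0.0128
grip_force: 0.0
```

Run:
```python
from h import *
rep(24,-6)
im=paddle()
for x in cap("side")[1]:
    if 480<x[3][0]<720: print(*x)
cv2.imwrite("pics/b4.png",cv2.resize(im[140:220,260:360],(800,600),interpolation=2)[:,:,::-1])
```

```text
t 22.85 pos [ 597.  -143.5   33.2] q [ 0.72  0.82 -0.87  2.17  1.76  0.58 -0.04] zaxis [ 0.398 -0.052 -0.916] turn [-0.1 -0.3  1.6] F [-0.1  0.2 -0.7]
paddle px 32.0 (291.34, 186.47) x range [290 293]
[302.9 163. ] 89 [297 159  13   9] [ 679.3 -150.1]
[278.9 204. ] 143 [261 199  35  11] [702.7  -1.3]
[366.3 202.8] 131 [359 198  16  11] [531.1 -30.4]
```

View pics/b4.png

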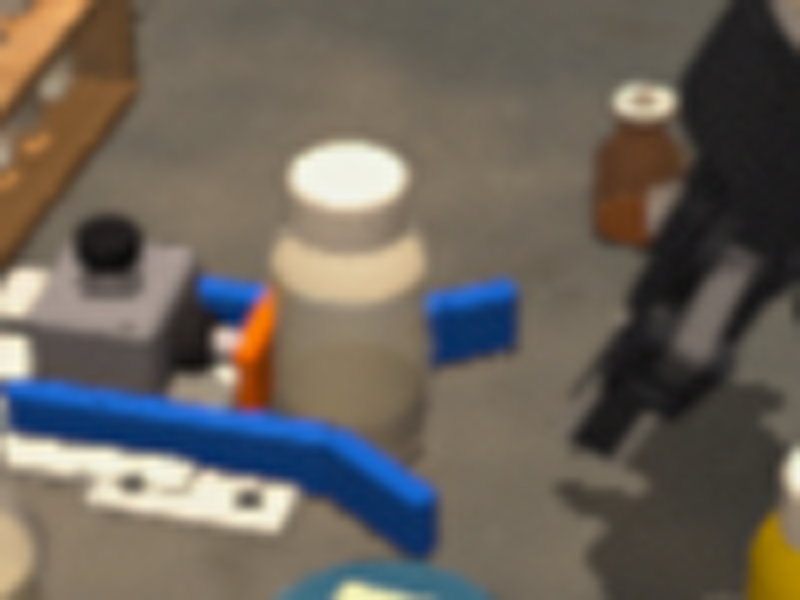

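The bottle is upright against the pressed-in paddle: the paddle is at pixel 291.3, versus 294.5 when it was out and 291.2 under load. The gripper is clear. Handing in.

```bash
python3 -c "
from cell import *
print(sign_off())"
```

```text
the job is handed in; nothing more can be done
None
```

The sample bottle was slid upright into the bay, bedded against the fully pressed-in paddle with a push of about 10 N (readings stayed under 16 N) and left standing there; the tin, amber bottle and flask were never touched, and the job was handed in at about 23 s.

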